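Slide a power module along a fence until it drops into its hidden pocket

ROBOT

A 6-joint arm with a two-finger parallel gripper is mounted at the origin on the work surface. World frame = base frame: x ahead of the robot, y to its left, z up, the work surface at z = 0. Lengths are in m, angles in degrees, forces in N, time in s.
With the tool pointing down it reaches from about 0.375 to 0.975 m from the base axis. Payload 3.8 kg.
Tool frame: the origin (TCP) lies between the finger pads, 19 mm behind the fingertips; this is the grasp point; z points along the fingers, y is the line along which they close (so a half turn about z gives the same grasp; the last joint's range is limited). The gripper opens to 85 mm and grips with 20 to 120 N. Pads are 22 mm wide; open, the fingers measure 114 mm over their backs; the gripper's body (76 mm by 85 mm) begins 54 mm behind the grasp point. The pads swing forward as they close: fully open they stand 13 mm farther back than shut.
Start: joints at [69.907, 15.12, 91.902, -0, 72.978, -2.114], TCP at [0.208, 0.642, 0.25] pointing down, gripper open.
Joint ranges: [-150.88, 150.88], [-54.13, 125.18], [17.81, 147.31], [-75.09, 255.09], [0, 152.58], [-146.25, 146.25]. Speed limits (degrees/s): [147.25, 147.25, 180, 180, 180, 180].

INTERFACE

Orientations are given as a 3x3 rotation matrix whose columns are the frame's x, y, z axes.
In Python, from rig import * gives the robot as it stands. The module is installed in compiled form; this text tells all that it offers. Calls block until the motion is done:
- move_pose(position, orientation): joint-space move of the TCP to a pose.
- move_l(position, rot=None, max_speed=0.15, guard=None): straight line of the TCP; rot=None keeps the orientation; max_speed is the mean speed in m/s. With guard (N) it stops when the force on the tool has changed by that much, and returns True; else False.
- set_joints(angles): joint-space move.
- grip(opening, effort=None): finger opening in m; effort is the grip in N (None keeps the last); returns when the fingers have stopped.
- wait(seconds).
- ik(position, orientation): joint angles nearest the present ones, or None.
- sense(): the state.
- grab_frame(name): name is "scene" or "top"; returns (picture, depth): 420x560x3 uint8, red, green, blue; 420x560 float32, m along the optical axis (not along the pixel's ray), 0 where there is no reading.
- calibration(name): a dict with "fov_y" (degrees; the focal length in pixels is half the picture's height over the tangent of half this angle, whatever the lens; pixels are square), "cx", "cy" (the principal point, pixels), "distortion" ([k1, k2, p1, p2, k3] as OpenCV has them; the pictures are not rectified), "xyz" and "rotation" of the camera in the world. Camera axes: x right, y up, looking along -z (the intrinsics and any distortion apply to the point x, -y, -z); pixel columns grow to the right and rows downward; lengths in m; the calibration is good to about 2 mm. A picture is of the moment at which its call begins. calibration takes no time and is no camera call.
A pose or a line that the arm cannot do raises Unreachable and nothing moves.
- sign_off(): hands the job in; it is judged then, once.
The state is a dict: "t": time; "qpos": joint angles; "qvel": joint speeds; "effort": joint torques, N m; "position": TCP position; "ee_rot": TCP orientation; "contact_force": force on the tool from outside, world axes, zero at the start; "wrist_torque": the same for the moment, N m; "grip_width": finger opening in m; "finger_force": force on a finger pad.
Only numpy, scipy, OpenCV 4.12 (cv2) and the standard library are available. Lean on these libraries where they do the work, as an engineer would, in place of code of your own. Each camera call takes 0.05 s, during which the arm holds its last target. There are 200 camera calls.

TASK

Load the short finned power module into the assembly fixture: set it down flat on the black deck under the hood, at the end farther from the robot, with its long side against the upright wall, then slide it along that wall towards the robot until it drops into the hidden pocket and sits flat at the bottom. Slide it in rather than carrying it over the deck, handle it gently because it is brittle, leave everything else on the bench where it is, and let go at the end.

Things in the scene. Friction and masses are not known exactly. Their poses are not given: they have to be found in the camera images.
- module: The short power module: black block with a finned aluminium top, 34 mm (own x) x 44 mm (own y) x 20 mm tall, all sides plain and upright, about 0.12 kg, brittle: keep grip (each finger) and push on it under about 20 N. Loose on the bench, at the right. Origin: centre of its underside, z up. It is alike after a half turn. Pinch it across its own y (44 mm).
- fixture: Assembly fixture, fixed. Origin: its underside, z up; own x points to the robot's left, own -y away from the robot; mm in this frame: black level deck, top z = 40, x = -55 to the wall's upright face at x = 40, open on the robot's right. Grey end blocks, tops z = 52, bound it at y = -130 (far end, out to -215) and y = 105 (near end, to 190). Outline x = -60 to 70.
- roof_edge (a point): Middle of the front lower edge of the hood's roof, fixture frame (3, 15, 170) mm. The roof, 20 mm thick with an outlet pipe 50 mm tall on top, runs the fixture's whole length and back over the wall, 130 mm above the deck. A tool pointing straight down hits it: lean the tool 30 to 45 degrees, its body to the fixture's open side (robot's right).
- load_point (a point): On the deck at its far end, fixture frame (23, -78, 40) mm: where the module's origin is when loaded against the wall, 44 mm side along it, with room for fingers either side (y from -106 to -55 counts as loaded). Nearer the robot than y = -45 the module must not be raised over 12 mm off the deck.
- wall_mid (a point): Foot of the wall's face at deck height, fixture frame (40, 15, 40) mm. Against this wall, under the roof, is one sharp-edged pocket, 8 mm deep, 47.6 mm along y, x from 2.5 to the wall. Its middle lies somewhere from y = -25 to 55, different each time. Slid to +y, loosely caged by the fingers, the module drops in by its weight and is then blocked by the pocket's end, 12 mm still showing.
- long_module: Bystander: a longer finned module, 34 x 85 x 20 mm (does not fit). Origin: centre of underside.
- spool: Bystander: solder spool standing upright, 56 mm across, 40 mm tall. Origin: centre of underside.
- board: Bystander: green circuit board lying flat, 60 x 80 mm, up to 12 mm tall. Origin: centre of underside.
- flux_jar: Bystander: small jar, 48 mm across, 50 mm tall. Origin: centre of underside.
- screwdriver: Bystander: screwdriver lying on the bench, about 200 mm long.
- tray: Bystander: black divided tray 100 x 140 x 28 mm. Origin: centre of underside.
- tip_tin: Bystander: steel tin, 60 mm across, 30 mm tall. Origin: centre of underside.

How it is judged:
By the outcome, as a careful person would: the job done as asked, in the order asked, and still so for the second after the job is handed in, with the robot touching nothing.
It also fails if it takes over 58 s, if anything falls off the work surface, if the arm or the gripper's body presses on something with over 40 N, if the wrist force passes 120 N, or if a joint passes its speed limit or range.

## Working session

There is one attempt and no reset: what is moved stays moved. The work goes in short steps, each a Python script; the robot and the scene stay as the last script left them, time stands still between calls to the robot, and variables do not carry over. Pictures are saved under pics/ and viewed, at most 10 in all, crops included, and the job is handed in when it is done.

```bash
mkdir -p pics; cat > h.py <<'E'
import numpy as np, cv2
from rig import *
def K(c):
    f=210/np.tan(np.radians(c["fov_y"])/2); return np.array([[f,0,c["cx"]],[0,f,c["cy"]],[0,0,1.]])
def rays(c,uv):
    n=cv2.undistortPoints(np.array(uv,float).reshape(-1,1,2),K(c),np.array(c["distortion"],float)).reshape(-1,2)
    return np.c_[n[:,0],-n[:,1],-np.ones(len(n))]@np.array(c["rotation"]).T
def plane(c,uv,z):
    r=rays(c,uv); o=np.array(c["xyz"]); return o+r*((z-o[2])/r[:,2])[:,None]
def cloud(c,d):
    v,u=np.mgrid[0:420,0:560]; r=rays(c,np.c_[u.ravel(),v.ravel()])
    p=np.array(c["xyz"])+r*d.reshape(-1,1); p[d.ravel()==0]=np.nan
    return p.reshape(420,560,3)
E
python3 - <<'E'
from h import *
for n in("scene","top"):
    im,d=grab_frame(n); c=calibration(n); print(c, np.mean(d>0), sense()["t"])
    cv2.imwrite(f"pics/{n}0.png",im[:,:,::-1]); np.savez(f"{n}0.npz",im=im,d=d)
E
```

```text
{'fov_y': 53.25617279778603, 'cx': 271.8488213086264, 'cy': 207.091899372411, 'distortion': array([-0.05237919,  0.        ,  0.        ,  0.        ,  0.        ]), 'xyz': array([ 1.06708858, -0.55785569,  0.98978156]), 'rotation': array([[ 0.70800967, -0.53850873,  0.45687049],
       [ 0.70606108,  0.52682125, -0.47321995],
       [ 0.01414399,  0.65762278,  0.7532146 ]])} 0.9959948979591837 0.05
{'fov_y': 53.41902517005899, 'cx': 280.4932700216672, 'cy': 217.39361051645685, 'distortion': array([-0.06373216,  0.        ,  0.        ,  0.        ,  0.        ]), 'xyz': array([ 0.45256649, -0.03343054,  1.20142948]), 'rotation': array([[ 0.02608291,  0.99542682, -0.09189735],
       [-0.99964155,  0.02541676, -0.00841195],
       [-0.00603775,  0.09208382,  0.99573295]])} 0.9961904761904762 0.1
```

View pics/scene0.png

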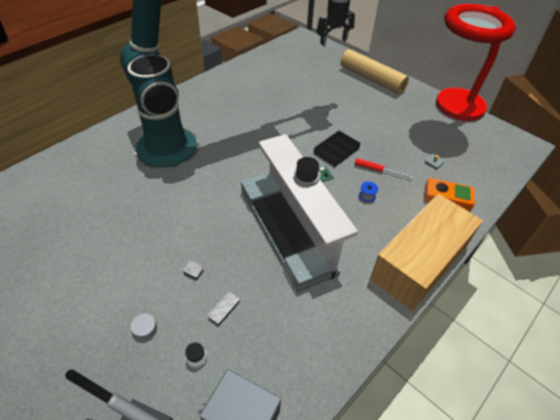

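View pics/top0.png

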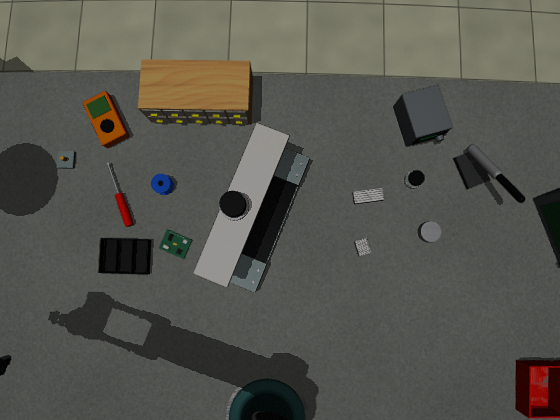

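The scene view shows the fixture around (290,220), the module at (193,269), and the long module at (224,307). In the top view the module is at (363,247), the long module at (368,196), and the fixture runs from its far block (295,160) to its near block (250,275), with the roof on its left. Next I'll measure these.

```bash
python3 - <<'E'
from h import *
for n in("top","scene"):
    z=np.load(n+"0.npz"); c=calibration(n); P=cloud(c,z["d"]); im=z["im"]
    print(n)
    inb=(P[...,0]>.3)&(P[...,0]<1.0)&(P[...,1]>-.45)&(P[...,1]<.25)
    for nm,lo,hi in(("roof",.18,.202),("block",.047,.058),("deck",.035,.045),("mod",.012,.03)):
        m=(inb&(P[...,2]>lo)&(P[...,2]<hi)).astype(np.uint8)
        k,l,s,_=cv2.connectedComponentsWithStats(m)
        for i in range(1,k):
            if s[i,4]<60: continue
            p=P[l==i]; r=cv2.minAreaRect(p[:,:2].astype(np.float32)*1000)
            print(nm,s[i],np.median(p[:,2]).round(4),np.round(cv2.boxPoints(r)).tolist(),np.round(r[0]),np.round(r[1]),round(r[2],1))
    # enlarged crop of the module and fixture
a=np.load("top0.npz")["im"]; 
cv2.imwrite("pics/crop.png",np.hstack([cv2.resize(a[120:300,190:320],None,fx=3,fy=3,interpolation=2),cv2.resize(a[177:267,330:397],None,fx=6,fy=6,interpolation=2)])[:,:,::-1])
E
```

```text
top
roof [ 193  123   96  165 5491] 0.1896 [[373.0, 101.0], [753.0, -43.0], [785.0, 43.0], [405.0, 186.0]] [579.  72.] [ 91. 406.] 69.3
block [274 148  36  38 780] 0.0514 [[651.0, -71.0], [731.0, -100.0], [757.0, -31.0], [677.0, -1.0]] [704. -51.] [75. 85.] 69.5
block [409 170  16  15 162] 0.0498 [[660.0, -422.0], [701.0, -426.0], [705.0, -384.0], [664.0, -381.0]] [ 683. -403.] [42. 41.] 84.9
block [230 254  37  39 833] 0.0517 [[351.0, 42.0], [431.0, 12.0], [457.0, 82.0], [377.0, 111.0]] [404.  62.] [75. 85.] 69.6
deck [ 242  176   56   87 1992] 0.0396 [[432.0, 17.0], [653.0, -68.0], [678.0, -0.0], [458.0, 84.0]] [555.   8.] [ 72. 236.] 69.0
mod [394 103  16  43  97] 0.0216 [[783.0, -384.0], [785.0, -391.0], [905.0, -349.0], [903.0, -343.0]] [ 844. -367.] [127.   7.] 19.2
mod [404 171  17  17  74] 0.0197 [[649.0, -398.0], [669.0, -425.0], [708.0, -396.0], [687.0, -369.0]] [ 678. -397.] [48. 34.] 36.7
mod [266 186  33  78 160] 0.0243 [[431.0, 12.0], [652.0, -71.0], [654.0, -66.0], [433.0, 17.0]] [542. -27.] [  5. 236.] 69.4
mod [353 188  32  16 332] 0.0168 [[608.0, -234.0], [621.0, -3
[... 1308 characters left out ...]
5.0, 20.0], [396.0, 154.0]] [564.  25.] [132. 402.] 70.4
mod [183 261  21  17 205] 0.0184 [[456.0, -249.0], [468.0, -284.0], [512.0, -269.0], [500.0, -234.0]] [ 484. -259.] [46. 37.] 18.8
mod [370 273  48  37 207] 0.0205 [[838.0, 72.0], [840.0, 53.0], [980.0, 66.0], [978.0, 86.0]] [909.  69.] [141.  20.] 5.4
mod [208 292  31  32 433] 0.018 [[604.0, -236.0], [620.0, -322.0], [656.0, -315.0], [639.0, -229.0]] [ 630. -275.] [37. 88.] 11.0
mod [137 314  19  20 124] 0.0286 [[503.0, -423.0], [503.0, -450.0], [561.0, -449.0], [560.0, -423.0]] [ 532. -436.] [57. 26.] 0.6
mod [186 350  21  18 120] 0.0222 [[668.0, -426.0], [695.0, -437.0], [714.0, -393.0], [687.0, -381.0]] [ 691. -409.] [48. 29.] 67.4
```

View pics/crop.png

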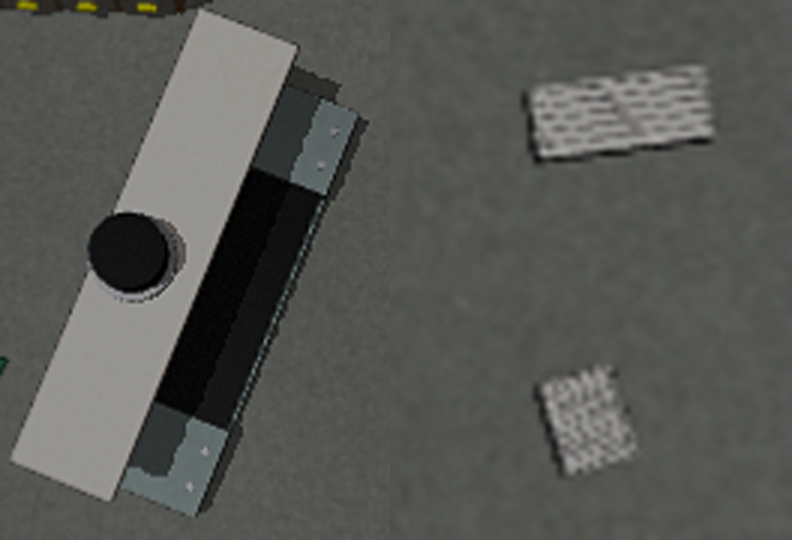

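```bash
cat >> h.py <<'E'
A=np.radians(40); S,C=np.sin(A),np.cos(A)
TH=np.radians(-20.5); FY=-np.array([np.cos(TH),np.sin(TH),0]); FX=np.array([FY[1],-FY[0],0]); FO=np.array([.5503,.0313,0])
Z=np.array([0,0,1.])
def fix(x,y,z): return FO+(FX*x+FY*y+Z*z)/1000
def tofix(p): p=np.array(p)-FO; return np.array([p@FX,p@FY,p[2]])*1000
def rot(lean,sgn):   # lean: horizontal unit vector the fingers point towards
    z=S*lean-C*Z; y=sgn*np.cross(Z,lean); return np.c_[np.cross(y,z),y,z]
MP=np.array([.484,-.2585,0]); MA=np.radians(17.3); LM=np.array([-np.sin(MA),np.cos(MA),0])
E
python3 - <<'E'
from h import *
print(sense()["finger_force"],sense()["grip_width"])
for s in(1,-1):
    for n,p,l in(("pre",MP-.007*LM+.12*Z,LM),("pick",MP-.007*LM+.024*Z,LM),("out",fix(-130,-78,110),FX),("load",fix(16,-78,64),FX),("end",fix(16,55,64),FX),("endout",fix(-130,55,150),FX)):
        q=ik(p,rot(l,s)); print(s,n,p.round(3),None if q is None else np.round(q))
E
```

```text
0.0 0.08526243982832794
1 pre [ 0.486 -0.265  0.12 ] [-42.  30.  95.  19.  91. 115.]
1 pick [ 0.486 -0.265  0.024] [-42.  37.  96.  19.  83. 112.]
1 out [ 0.578 -0.118  0.11 ] [-34.  19. 112.  43.  67. 142.]
1 load [0.629 0.019 0.064] [-20.  22. 114.  51.  56. 146.]
1 end [0.504 0.066 0.064] [-20.  10. 130.  53.  54. 142.]
1 endout [ 0.453 -0.071  0.15 ] [-38.   3. 126.  40.  70. 141.]
-1 pre [ 0.486 -0.265  0.12 ] [-42.  30.  95.  19.  91. -65.]
-1 pick [ 0.486 -0.265  0.024] [-42.  37.  96.  19.  83. -68.]
-1 out [ 0.578 -0.118  0.11 ] [-34.  19. 112.  43.  67. -38.]
-1 load [0.629 0.019 0.064] [-20.  22. 114.  51.  56. -34.]
-1 end [0.504 0.066 0.064] [-20.  10. 130.  53.  54. -38.]
-1 endout [ 0.453 -0.071  0.15 ] [-38.   3. 126.  40.  70. -39.]
```

```bash
python3 - <<'E'
from h import *
s=sense(); R0=s["ee_rot"]
move_pose([.17,.52,.42],R0)
grip(.058,20)
R=rot(LM,-1); p=MP-.007*LM
move_pose(p+.13*Z,R); print(sense()["t"])
move_l(p+.045*Z,max_speed=.1)
hit=move_l(p+.012*Z,max_speed=.02,guard=3)
s=sense(); print(hit,s["t"],s["position"],s["contact_force"],s["grip_width"])
zt=s["position"][2]; 
move_l(np.array(s["position"])+.0025*Z,max_speed=.03)
im,d=grab_frame("scene"); cv2.imwrite("pics/g1.png",cv2.resize(im[200:340,120:300],None,fx=4,fy=4,interpolation=2)[:,:,::-1])
t=(zt-.011*S)/C; print("tip",t,"L off",t*S-.011*C, sense()["contact_force"])
E
```

```text
4.4833
True 6.8 [ 0.48601303 -0.26507408  0.0158514 ] [ 0.18986567 -1.63753486  4.13607178] 0.05837275381000987
tip 0.011462432119355367 L off -0.0010585795311141098 [ 0.82691856 -0.45294232 -0.066156  ]
```

View pics/g1.png

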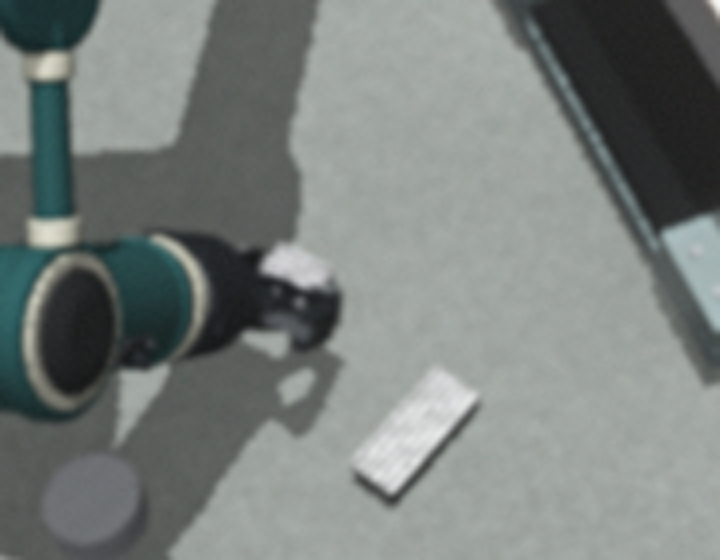

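The close-up shows the fingers straddling the module at (300,268). They touched the bench at a tip height consistent with the pad swing. Next I'll touch again at near-grasp width, then grip and lift.

```bash
python3 - <<'E'
from h import *
p=MP-.0045*LM
move_l(p+.0225*Z,max_speed=.03)
grip(.049,20); f=sense(); print(f["grip_width"],f["finger_force"],f["contact_force"])
hit=move_l(p+.013*Z,max_speed=.02,guard=3); zt=sense()["position"][2]; print(hit,zt)
move_l(p+(zt+.0035)*Z,max_speed=.03)
grip(.040,20); s=sense(); print(s["grip_width"],s["finger_force"],s["contact_force"],s["position"])
zg=s["position"][2]; np.savez("g.npz",zg=zg,zt=zt)
move_l(p+(zg+.10)*Z,max_speed=.12); s=sense(); print(s["grip_width"],s["finger_force"],s["contact_force"],s["t"])
im,d=grab_frame("scene"); cv2.imwrite("pics/g2.png",cv2.resize(im[180:320,120:300],None,fx=4,fy=4,interpolation=2)[:,:,::-1])
E
```

```text
0.04929772227647544 0.0 [-0.67284494  0.21685017  0.22714193]
True 0.017214981168177657
0.043436726319461764 20.566271245479584 [-1.08982015 -0.12927416  0.67362459] [ 0.48528566 -0.26274194  0.02058728]
0.04376829654608646 20.444011688232422 [-0.56688309  0.03795289 -0.87587811] 9.525
```

View pics/g2.png

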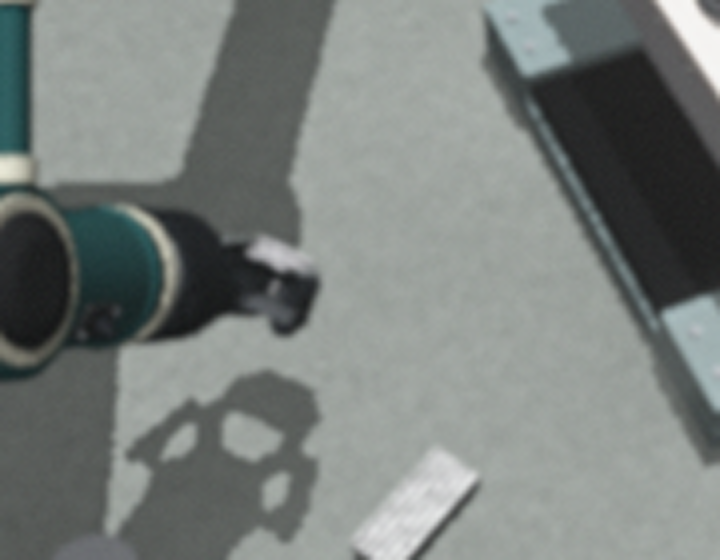

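The module is held, shown lifted at (285,262) with everything else undisturbed. Next I'll carry it in from the open side at the far end.

```bash
python3 - <<'E'
from h import *
zg=float(np.load("g.npz")["zg"])*1000
R=rot(FX,-1)
move_pose(fix(-130,-78,140),R); print(sense()["t"])
move_l(fix(0,-78,40+zg+10),max_speed=.12)
move_l(fix(10,-78,40+zg+3),max_speed=.04)
print(tofix(sense()["position"]),sense()["contact_force"])
hit=move_l(fix(25,-78,40+zg+3),max_speed=.02,guard=4)
s=sense(); w=tofix(s["position"]); print("wall",hit,w,s["contact_force"],s["t"])
move_l(fix(w[0]-.7,-78,40+zg+3),max_speed=.02)
hit=move_l(fix(w[0]-.7,-78,40+zg-3),max_speed=.015,guard=3)
s=sense(); print("deck",hit,tofix(s["position"]),s["contact_force"],s["grip_width"],s["finger_force"],s["t"])
im,d=grab_frame("scene"); cv2.imwrite("pics/l1.png",cv2.resize(im[130:310,220:400],None,fx=3.3,fy=3.3,interpolation=2)[:,:,::-1])
E
```

```text
10.3
[ 10.1802283  -77.68318826  63.27978052] [ 0.42086672 -1.03403132 -0.00744927]
wall True [ 17.50944995 -77.71366825  63.00430067] [0.15610994 1.00819922 0.26935579] 12.6167
deck True [ 16.81532246 -78.16460839  60.57495119] [-0.39428397 -1.40196598  3.90685517] 0.043643995521941176 20.99199950695038 13.175
```

View pics/l1.png

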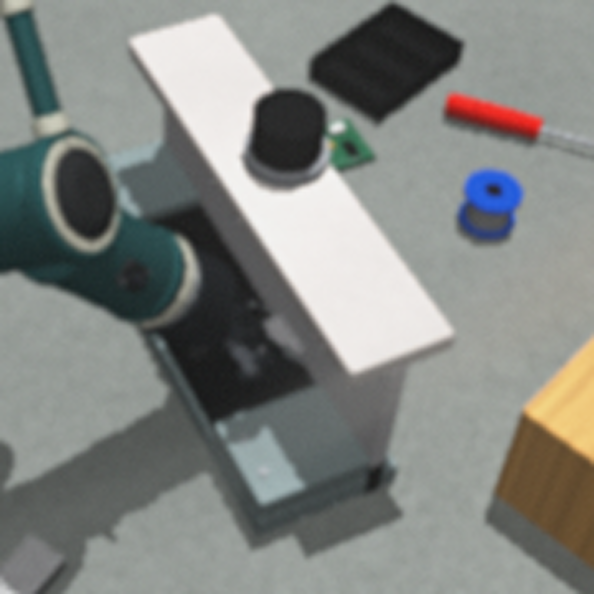

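The module is under the hood at about (285,335), on the deck at the expected height, with the body clear of the roof. The wall contact force was unclear, so I'll check it again before releasing.

```bash
python3 - <<'E'
from h import *
p=tofix(sense()["position"]); 
move_l(fix(p[0]-1,-78,61.6),max_speed=.02); wait(.2)
print(sense()["contact_force"]@FX)
for x in np.arange(p[0]-.5,p[0]+6,.5):
    move_l(fix(x,-78,61.6),max_speed=.02); wait(.05); s=sense(); f=np.mean([sense()["contact_force"]@FX]); print(round(x,2),tofix(s["position"]).round(2),round(f,2))
    if f<-5: break
print(sense()["t"])
E
```

```text
-0.07209473387301105
16.34 [ 16.38 -77.94  61.54] 0.83
16.84 [ 16.83 -78.02  61.64] -0.3
17.34 [ 17.37 -77.99  61.62] 0.84
17.84 [ 17.58 -78.02  61.49] -1.96
18.34 [ 17.61 -78.04  61.49] -5.61
15.1833
```

```bash
python3 - <<'E'
from h import *
x=17.2
move_l(fix(x,-78,61.0),max_speed=.02)
move_l(fix(x,-78,60.5),max_speed=.02)
s=sense();print(s["contact_force"])
grip(.048,20); s=sense(); print(s["grip_width"],s["finger_force"],s["contact_force"])
wait(.2)
move_l(fix(x,-78,59.6),max_speed=.02)
im,d=grab_frame("scene"); cv2.imwrite("l2.png",im[:,:,::-1])
print(sense()["t"])
y=-78
hit=move_l(fix(x,62,59.6),max_speed=.03,guard=4)
s=sense(); print(hit,tofix(s["position"]),s["contact_force"],s["contact_force"]@FY,s["grip_width"],s["finger_force"],s["t"])
im,d=grab_frame("scene"); cv2.imwrite("pics/s1.png",cv2.resize(im[130:310,220:400],None,fx=3.3,fy=3.3,interpolation=2)[:,:,::-1])
E
```

```text
[0.19841325 0.64124436 0.28626246]
0.047859294631999894 0.0 [ 0.73809619 -0.3789351  -1.47672877]
16.4083
True [17.1024197  21.54879599 59.69020252] [ 1.40369103 -0.55987427  0.26023978] -1.5108704482372943 0.047824716793517644 0.7836559228599072 19.3917
```

View pics/s1.png

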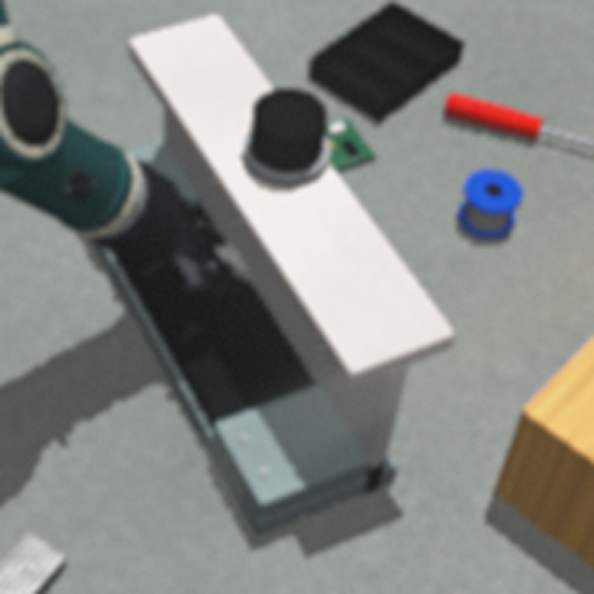

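The slide stopped at y=21.5, with the module's top visible at about (232,258) between the fingers. I'll check its height by depth, and whether it is blocked.

```bash
python3 - <<'E'
from h import *
c=calibration("scene")
def chk():
    im,d=grab_frame("scene"); P=cloud(c,d); q=((P-FO)@np.c_[FX,FY,Z])*1000; y0=tofix(sense()["position"])[1]
    for lab,m in(("mod",(abs(q[...,1]-y0)<18)&(q[...,0]>10)&(q[...,0]<38)&(q[...,2]>42)&(q[...,2]<75)&(im.mean(2)>60)),):
        v=q[m]; print(lab,len(v),np.median(v,0).round(1),np.percentile(v[:,2],[10,25,50,75,90]).round(1))
chk()
y0=tofix(sense()["position"])[1]
for y in (y0,y0+1,y0+1.5,y0+2):
    move_l(fix(17.2,y,59.6),max_speed=.02); wait(.1); s=sense(); f=s["contact_force"]@FY; print(tofix(s["position"]).round(2),round(f,2),s["finger_force"])
    if f<-5: break
chk()
E
```

```text
mod 67 [35.1 24.4 52.5] [45.8 48.3 52.5 62.6 69.3]
[17.18 21.52 59.49] -0.39 0.6162990443408489
[17.11 21.71 59.88] -4.29 2.1572602540254593
[17.11 21.83 60.06] -5.8 2.6387087255716324
mod 68 [35.2 24.5 53. ] [47.7 50.  53.  63.2 70.1]
```

```bash
python3 - <<'E'
from h import *
move_l(fix(17.2,19.8,60),max_speed=.02)
s=sense(); print(s["finger_force"],s["contact_force"])
grip(.054,20); s=sense(); print(s["finger_force"],s["contact_force"])
p=np.array(s["position"]); zt=np.array(s["ee_rot"])[:,2]
print(move_l(p-zt*.04,max_speed=.04,guard=6))
move_l(p-zt*.17,max_speed=.15)
q=sense()["position"]; move_l(np.array(q)-FX*.12+FY*.05+Z*.03,max_speed=.2)
print(sense()["t"])
c=calibration("scene"); im,_=grab_frame("scene")
d=np.median([grab_frame("scene")[1] for _ in range(5)],0)
cv2.imwrite("pics/e1.png",cv2.resize(im[155:275,235:355],None,fx=5,fy=5,interpolation=2)[:,:,::-1])
P=cloud(c,d); q=((P-FO)@np.c_[FX,FY,Z])*1000; q[~np.isfinite(q)]=0
m=(abs(q[...,1]-20)<45)&(q[...,0]>-20)&(q[...,0]<36)&(q[...,2]>46)&(q[...,2]<75)
v=q[m]; print(len(v),np.median(v,0).round(1)); print(v[np.argsort(v[:,1])][::4].round(1).tolist())
E
```

```text
0.0 [0.85271721 0.39903301 0.1211573 ]
0.0 [-0.49833749 -1.02789589  0.21955665]
False
24.1083
161 [26.4 20.  50.4]
[[35.5, -21.7, 66.2], [35.3, -14.9, 72.3], [35.9, -9.3, 57.0], [4.2, -2.0, 46.3], [35.6, -1.6, 71.4], [14.5, -0.8, 49.1], [1.7, -0.1, 50.0], [32.3, 1.9, 46.7], [26.4, 3.4, 47.8], [33.9, 5.2, 46.9], [1.6, 6.2, 47.7], [1.8, 6.9, 51.3], [15.8, 8.9, 51.6], [3.3, 10.0, 51.8], [27.3, 12.2, 51.6], [8.2, 13.4, 50.3], [2.4, 15.0, 51.4], [9.7, 16.6, 50.7], [20.5, 18.2, 48.5], [21.1, 19.7, 51.1], [8.2, 20.0, 47.8], [5.7, 21.5, 47.4], [33.0, 23.1, 46.5], [36.0, 24.2, 62.0], [27.3, 25.2, 46.9], [27.9, 26.6, 49.7], [2.6, 29.0, 50.0], [29.2, 29.5, 50.6], [35.5, 31.2, 72.8], [27.4, 32.7, 52.6], [1.9, 34.3, 49.2], [2.3, 35.4, 52.4], [32.9, 36.5, 46.1], [20.0, 37.5, 46.4], [7.4, 38.8, 46.5], [7.6, 39.5, 50.2], [1.8, 41.3, 50.9], [35.6, 44.0, 64.2], [35.7, 50.7, 61.8], [35.4, 56.7, 60.4], [35.5, 64.8, 70.0]]
```

View pics/e1.png

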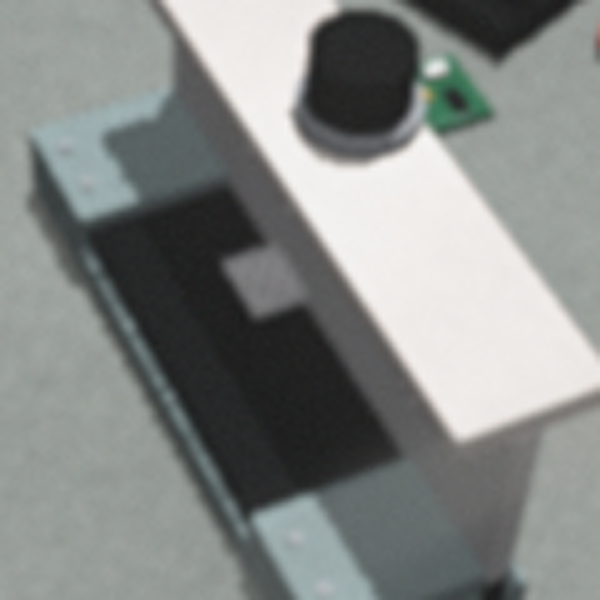

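The image shows the module against the wall at (263,280). Its top is at about 50–52 mm all along its length, as expected for the seated height, where an undropped module would read 60. The gripper is clear, so I'm handing in.

```bash
python3 -c "
from h import *
print(sense()['t']); print(sign_off())"
```

```text
24.4083
the job is handed in; nothing more can be done
None
```

The module is in the pocket: it slid along the wall to a firm stop, its top reads about 8 mm lower than on the deck and level along its length, and I released it and handed in at 24.4 s.

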